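# Nest the pastry cutters and close their tin

## Robot

A 6-joint arm with a two-finger parallel gripper is mounted at the origin on a cart in front of the work surface, level with it; the furniture and walls round the work are solid. World frame = base frame: x ahead of the robot, y to its left, z up, the work surface at z = 0. Lengths are in m, angles in rad, forces in N, time in s.
With the tool pointing down it reaches from about 0.25 to 0.775 m from the base axis. Payload 4 kg.
Tool frame: the origin (TCP) lies at the very end of the fingers, on their centre line; the grasp point (between the pads) lies 19 mm behind it; x points along the fingers, y is the direction in which the jaws open and shut, and the axes are right-handed (so a half turn about x gives the same grasp; the last joint's range is limited). The gripper opens to 94 mm and grips with 3 to 60 N. Pads are 16 mm wide; open, the fingers measure 119 mm over their backs; the gripper's body (75 mm by 177 mm) begins 78 mm behind the grasp point.
Start: joints at [-0.103, 0.087, 1.371, -0, 1.684, -0.103], TCP at [0.55, -0, 0.206] pointing down, gripper open.
Joint ranges: [-3.1, 3.1], [-0.76, 2.03], [0.27, 2.55], [-1.08, 4.22], [0.17, 2.65], [-2.57, 2.57]. Speed limits (rad/s): [2.79, 2.79, 3.14, 3.14, 3.14, 3.14].

## Interface

Orientations are given as [roll, pitch, yaw] about the fixed x, y, z axes, in that order (R = Rz(yaw) Ry(pitch) Rx(roll)).
In Python, from bench import robot gives the robot as it stands.
- The arm moves only by the tool carry_out, never from a script. Its argument "targets" is a list of rows, each a list of 5 numbers: the closure, from 0 (fully open) to 1 (shut), then the shift along the tool's x, y, z in cm, then the turn about the tool's x in degrees. In form: [[fingers, tx, ty, tz, turn], ...]. A call has 1 to 20 rows; each row shifts and turns the commanded pose from where the row before left it, along the tool's axes as they then stand; what a row does not reach is not made up. A row lasts 1/10 s, in which the tool goes at most 50 mm and 8.59 degrees, less where a joint would pass 70% of its speed; a pose out of reach is approached as far as the arm can. A call is refused whole if a number of a shift passes 5 or a number of a turn 8.59, either way. A call with a gripper value outside its range is refused whole. The fingers move at their own pace and stop on an object; the grip force is fixed at half the most. Time passes only in rows, so rows that do not move let the fingers close. It gives the time, the measured TCP pose, the force and the opening at its end, in the units of the state.
- robot.get_obs(): the state, without advancing time (a new reading comes with each control period).
- robot.snapshot(name): name is "scene" or "side" or "wrist"; returns a dict with "image" (480x640x3 uint8, red, green, blue), "camera_matrix" (3x3 intrinsics, pixels), "pose" (4x4, takes a point from camera to world coordinates). Camera axes: x right, y up, looking along -z (the intrinsics and any distortion apply to the point x, -y, -z); pixel columns grow to the right and rows downward; lengths in m; the calibration is good to about 2 mm. A picture is of the moment at which its call begins. There is no depth.
- robot.close_job(): hands the job in, once; it reports no verdict.
The state is a dict: "time": time; "joint_positions": joint angles; "qvel": joint speeds; "joint_torque": joint torques, N m; "tool_pos": TCP position; "ee_rot": TCP orientation; "wrist_force": force on the tool from outside, world axes, zero at the start; "wrist_torque": the same for the moment, N m; "width": finger opening in m.
Only numpy, scipy, OpenCV 4.12 (cv2) and the standard library are available. Lean on these libraries where they do the work, as an engineer would, in place of code of your own. Each camera call takes 0.05 s, during which the arm holds its last target. There are 200 camera calls.

## Task

Put the three round pastry cutters away in their blue tin: standing on the tin's base and nested one inside the next, small (yellow grip) within medium (green) within large (red), then the tin's cover over them all, sitting level and fully down inside the rim of the base. The large cutter has been left standing over the medium one, so lift it off by itself, without pulling the medium one up with it, and set it aside until its turn. Set every piece down rather than letting it fall, and leave the oil bottle, the ramekin and the salt shaker where they are.

Things in the scene. Friction and masses are not known exactly. Their poses are not given: they have to be found in the camera images.
- small_cutter_mid (a point): small round pastry cutter, yellow grip: open steel ring, 46 mm outside, 42 inside, 28 high; a bent strap above it along local x ends in a flat plastic grip, 30 (x) x 16 (y) x 8 mm high, its top 54 mm above the ring's lower edge; 50 g. Point: on the axis, 27 mm above the lower edge (23 below mid-grip); z up. Stands alone.
- medium_cutter_mid (a point): medium round pastry cutter, green grip: open steel ring, 58 mm outside, 54 inside, 32 high; a bent strap above it along local x ends in a flat plastic grip, 30 (x) x 16 (y) x 8 mm high, its top 76 mm above the ring's lower edge; 70 g. Point: on the axis, 38 mm above the lower edge (34 below mid-grip); z up. Stands inside the large one; its grip shows under the red one, roughly crosswise.
- large_cutter_mid (a point): large round pastry cutter, red grip: open steel ring, 70 mm outside, 66 inside, 36 high; a bent strap above it along local x ends in a flat plastic grip, 30 (x) x 16 (y) x 8 mm high, its top 98 mm above the ring's lower edge; 90 g. Point: on the axis, 49 mm above the lower edge (45 below mid-grip); z up. Stands round the medium one; green grip's top is 14 mm below the red grip's underside.
- tin_cover_knob (a point): tin's cover: blue metal cylinder, closed on top, open below, 86 mm outside, 82 inside, 107 high, 150 g, standing upright; black knob on top, 28 mm thick, 30 high (137 overall). Point: on the axis in the knob's thick part, 20 mm above the flat top, 127 above the lower edge; z up. Seated, its lower edge stands on the base's floor.
- tin_base_floor (a point): tin's base: shallow loose blue dish, 0.5 kg, 15 mm high, 114 mm across its flared rim; flat floor 92 mm across, 3 mm above the table; the rim's inner face slopes out from there to 108 mm and guides the cover in. Point: centre of the floor's top face; z up.
- oil_bottle: bystander: clear oil bottle with yellow cap, 82 mm diameter, 258 mm high, beyond the work on the left; origin at the centre of its underside
- ramekin: bystander: white round ramekin with dark contents, 109 mm diameter, 48 mm high, right of the work; origin at the centre of its underside
- salt_shaker: bystander: salt shaker with grey top, 44 mm diameter, 90 mm high, beyond the work on the right; origin at the centre of its underside

How it is judged:
At the end, for the whole second after the job is handed in: The cutters stand upright and nested (concentric within 8 mm) on the base's floor, within 5 mm of fully down and 20/16/14 mm (small/medium/large) of its centre; the cover over them, down within 5 mm, centred within 10 mm; tilts under 0.08 rad; base on the table; all at rest (z of small_cutter_mid in the frame of tin_base_floor between 0.022 and 0.032 m and angle between each of small_cutter_mid, medium_cutter_mid, large_cutter_mid, tin_cover_knob's own z axis and vertical below 0.08 rad and horizontal distance between small_cutter_mid and tin_base_floor below 0.02 m and linear speed of each of small_cutter, medium_cutter, large_cutter, tin_cover below 0.02 m/s and z of medium_cutter_mid in the frame of tin_base_floor between 0.033 and 0.043 m and horizontal distance between medium_cutter_mid and tin_base_floor below 0.016 m and z of large_cutter_mid in the frame of tin_base_floor between 0.044 and 0.054 m and horizontal distance between large_cutter_mid and tin_base_floor below 0.014 m and z of tin_cover_knob in the frame of tin_base_floor between 0.122 and 0.132 m and horizontal distance between tin_cover_knob and tin_base_floor below 0.01 m and horizontal distance between small_cutter_mid and medium_cutter_mid below 0.008 m and horizontal distance between medium_cutter_mid and large_cutter_mid below 0.008 m and angle between tin_base_floor's own z axis and vertical below 0.05 rad and height (world z) of tin_base_floor below 0.008 m); the robot touches nothing.
It fails at once if the medium cutter is pulled up more than 15 mm with the large cutter still over it (height (world z) of medium_cutter_mid above 0.056 m and horizontal distance between medium_cutter_mid and large_cutter_mid below 0.015 m and z of large_cutter_mid in the frame of medium_cutter_mid between -0.01 and 0.035 m).
It fails at once if a cutter or the cover falls freely from more than 50 mm above the table ((height (world z) of small_cutter_mid above 0.077 m and contact force between small_cutter and anything else below 0.01 N) or (height (world z) of medium_cutter_mid above 0.088 m and contact force between medium_cutter and anything else below 0.01 N) or (height (world z) of large_cutter_mid above 0.099 m and contact force between large_cutter and anything else below 0.01 N) or (height (world z) of tin_cover_knob above 0.177 m and contact force between tin_cover and anything else below 0.01 N)).
It fails at once if the oil bottle, ramekin or salt shaker is shifted by more than 30 mm (distance of any of oil_bottle, ramekin, salt_shaker from where it was at the start of the episode above 0.03 m).
It also fails if it takes over 128 s, if anything falls off the work surface, if the arm or the gripper's body presses on something with over 40 N, if the wrist force passes 120 N, or if a joint passes its speed limit or range.

## Working session

There is one attempt and no reset: what is moved stays moved. The work goes in short steps, Python scripts to look and compute and a tool call to move; the robot and the scene stay as the last step left them, time stands still between calls to the robot, and variables do not carry over. Pictures are saved under pics/ and viewed, about 12 in all and at most 16, crops included, and the job is handed in when it is done.

Besides the shell and the picture viewer there is one more tool, called after ">>>" as a command line: name --pt "numbers of a row" for each row, then --argument value for the rest. carry_out: Moves the arm, as the interface text tells. Its arguments: {"type":"object","properties":{"targets":{"type":"array","items":{"type":"array","items":{"type":"number"}}}},"required":["targets"]}

```bash
mkdir -p pics; ls
python3 - <<'E'
from bench import robot
import cv2,numpy as np
o=robot.get_obs();print(o)
for n in("scene","side","wrist"):
    s=robot.snapshot(n);cv2.imwrite(f"pics/{n}0.png",s["image"][:,:,::-1]);print(n,s["camera_matrix"],s["pose"], [k for k in s])
E
```

```text
pics
{'time': 0.0, 'joint_positions': array([-1.03071898e-01,  8.79423810e-02,  1.37221299e+00, -8.23653628e-06,
        1.68358741e+00, -1.03115276e-01]), 'qvel': array([ 0.00054139,  0.00014262,  0.00026242, -0.00146229, -0.00125785,
        0.00013927]), 'joint_torque': array([ 1.28542815e-03, -3.40182602e+01, -3.02423716e+01,  7.18220207e-02,
        3.29729996e-02, -1.13141955e-04]), 'tool_pos': array([5.49466784e-01, 6.31071450e-05, 2.04331999e-01]), 'ee_rot': array([-1.67010432,  1.56864618,  3.04232712]), 'wrist_force': array([ 0.27232174, -0.29445273, -0.42152699]), 'wrist_torque': array([-0.02641411, -0.00782036,  0.03243096]), 'width': 0.09414501563460674}
scene [[446.49148414   0.         322.07383919]
 [  0.         446.49148414 240.62850575]
 [  0.           0.           1.        ]] [[ 0.6230086   0.58674527 -0.51729129  0.05803745]
 [-0.7821988   0.46305889 -0.41682311 -0.51705797]
 [-0.00503265  0.664309    0.74744111  0.91660523]
 [ 0.          0.          0.          1.        ]] ['image', 'camera_matrix', 'pose']
side [[518.44912195   0.         328.38757209]
 [  0.         518.44912195 237.89257364]
 [  0.           0.           1.        ]] [[ 0.97676356  0.14438353 -0.15838668  0.44298124]
 [-0.2142443   0.63819327 -0.73946517 -0.83700686]
 [-0.00568528  0.75621607  0.65429728  0.7697124 ]
 [ 0.          0.          0.          1.        ]] ['image', 'camera_matrix', 'pose']
wrist [[432.77034467   0.         312.52110755]
 [  0.         432.77034467 237.57746663]
 [  0.           0.           1.        ]] [[ 9.99996153e-01 -4.30002867e-04  2.74017828e-03  5.50491693e-01]
 [-2.73965522e-04  9.67766898e-01  2.51847485e-01  7.34111039e-02]
 [-2.76014897e-03 -2.51847267e-01  9.67763058e-01  3.83572543e-01]
 [ 0.00000000e+00  0.00000000e+00  0.00000000e+00  1.00000000e+00]] ['image', 'camera_matrix', 'pose']
```

View pics/scene0.png

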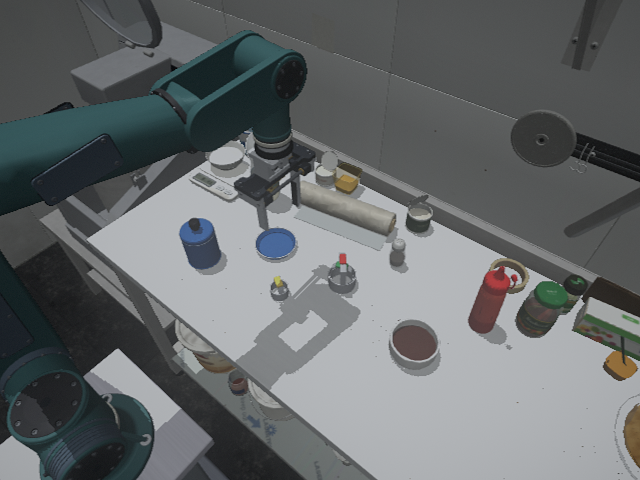

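View pics/side0.png

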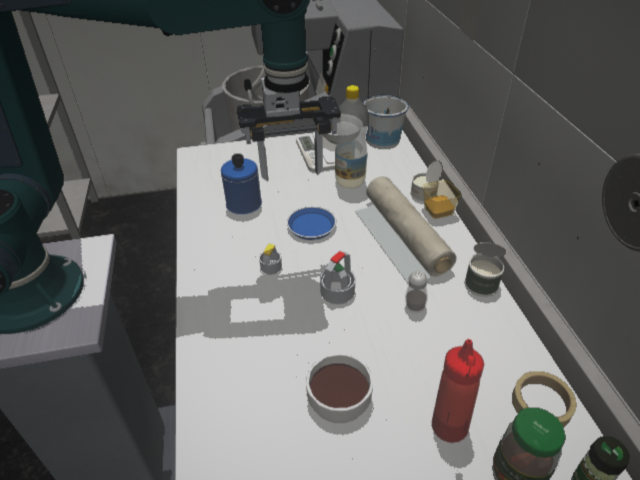

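View pics/wrist0.png

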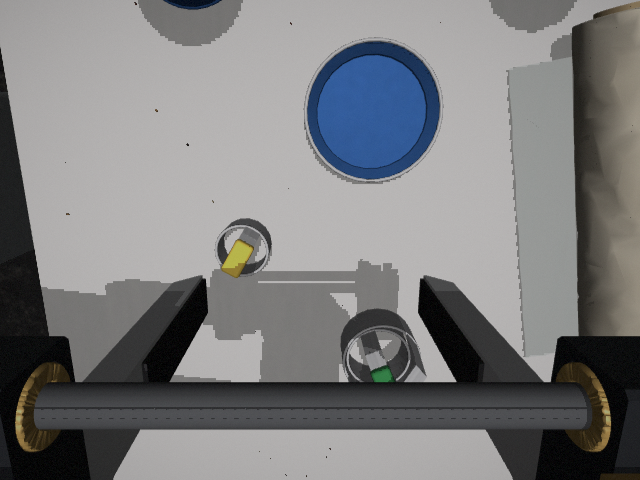

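The three pictures show:
- **Scene:** cover at about (200,245), base (276,243), small cutter (279,288), and the nested pair (342,275).
- **Side:** cover (241,185), base (312,222), yellow grip (270,249), red grip (338,259).
- **Wrist:** base centred at about (372,110), yellow grip (238,258), and the green grip near (382,375) beside the red one, which the bar hides.

```bash
cat > h.py <<'E'
import cv2,numpy as np
from scipy.spatial.transform import Rotation as Rn
def snap(n,save=None):
    from bench import robot
    s=robot.snapshot(n)
    if save: cv2.imwrite(f"pics/{save}.png",s["image"][:,:,::-1])
    return s
def ray(s,px):
    K=s["camera_matrix"];P=s["pose"]
    u=np.linalg.inv(K)@[px[0],px[1],1]; d=P[:3,:3]@[u[0],-u[1],-u[2]]
    return P[:3,3],d/np.linalg.norm(d)
def plane(s,px,z):
    c,d=ray(s,px); return c+d*(z-c[2])/d[2]
def tri(rays):
    A=np.zeros((3,3));b=np.zeros(3)
    for c,d in rays:
        M=np.eye(3)-np.outer(d,d);A+=M;b+=M@c
    p=np.linalg.solve(A,b);return p,[np.linalg.norm((np.eye(3)-np.outer(d,d))@(p-c)) for c,d in rays]
H={'red':[(0,12),(168,180)],'yellow':[(22,35)],'green':[(45,90)],'blue':[(100,130)]}
def blobs(s,col,roi=None,smin=110,vmin=40,amin=6):
    hsv=cv2.cvtColor(s["image"],cv2.COLOR_RGB2HSV);m=np.zeros(hsv.shape[:2],np.uint8)
    for a,b in H[col]: m|=cv2.inRange(hsv,(a,smin,vmin),(b,255,255))
    if roi: x0,y0,x1,y1=roi;k=np.zeros_like(m);k[y0:y1,x0:x1]=1;m*=k
    cs,_=cv2.findContours(m,cv2.RETR_EXTERNAL,cv2.CHAIN_APPROX_NONE)
    return sorted([c for c in cs if cv2.contourArea(c)>=amin],key=cv2.contourArea,reverse=True)
def cen(c):
    M=cv2.moments(c);return np.array([M['m10'],M['m01']])/M['m00']
def tool():
    from bench import robot
    o=robot.get_obs();R=Rn.from_euler('xyz',o['ee_rot']).as_matrix();return o['tool_pos'],R,o
E
python3 - <<'E'
from h import *
np.set_printoptions(precision=4,suppress=True)
p,R,o=tool();print(p);print(R)
S,D,W=snap('scene'),snap('side'),snap('wrist')
R1={'red':((330,245,360,280),(325,245,360,275)),'yellow':((265,270,295,300),(255,238,285,262)),'green':((325,250,355,280),(325,255,350,280)),}
for c,(a,b) in R1.items():
    x=blobs(S,c,a,amin=3);y=blobs(D,c,b,amin=3)
    print(c,[(cen(i),cv2.contourArea(i)) for i in x[:2]],[(cen(i),cv2.contourArea(i)) for i in y[:2]])
    if x and y: print(tri([ray(S,cen(x[0])),ray(D,cen(y[0]))]))
for c in('yellow','green'):
    for k in blobs(W,c,amin=20)[:2]:
        print('W',c,cen(k),cv2.contourArea(k),plane(W,cen(k),.05 if c=='yellow' else .07),cv2.minAreaRect(k))
for n,s,r in(('S',S,(250,225,300,262)),('D',D,(285,203,340,242)),('W',W,(290,20,460,200))):
    k=blobs(s,'blue',r)[0];e=cv2.fitEllipse(cv2.convexHull(k));print(n,'base',e,plane(s,e[0],.003),plane(s,e[0],.015))
for n,s,r in(('S',S,(175,210,225,275)),('D',D,(215,150,265,220))):
    k=blobs(s,'blue',r)[0];print(n,'cover',cv2.boundingRect(k),cen(k))
    x,y,w,h=cv2.boundingRect(k)
    g=cv2.cvtColor(s["image"],cv2.COLOR_RGB2GRAY)
    kk=(g[y-14:y+8,x:x+w]<45).astype(np.uint8)
    cs,_=cv2.findContours(kk,cv2.RETR_EXTERNAL,cv2.CHAIN_APPROX_NONE);q=max(cs,key=cv2.contourArea)
    print('knob',cen(q)+[x,y-14],cv2.boundingRect(q),x,y-14)
    np.save(n+'knob.npy',cen(q)+[x,y-14])
print('knob',tri([ray(S,np.load('Sknob.npy')),ray(D,np.load('Dknob.npy'))]))
E
```

```text
[0.5496 0.     0.2046]
[[-0.0017  1.     -0.    ]
 [ 0.0001 -0.     -1.    ]
 [-1.     -0.0017 -0.0001]]
red [(array([342.4757, 258.5468]), 44.5)] [(array([337.4603, 256.8254]), 73.5)]
(array([ 0.6113, -0.133 ,  0.096 ]), [np.float64(0.00019069113125876232), np.float64(0.00019069113125863416)])
yellow [(array([277.7692, 281.3846]), 39.0)] [(array([268.5932, 249.1441]), 59.0)]
(array([ 0.4887, -0.0326,  0.0514]), [np.float64(1.884063072968239e-06), np.float64(1.8840630729687892e-06)])
green [(array([337.381 , 263.6667]), 3.5)] []
W yellow [236.6043 258.0068] 657.0 [ 0.4886 -0.0306  0.05  ] ((236.65097045898438, 258.0283203125), (19.814231872558594, 35.93757629394531), 29.05460548400879)
W green [381.6357 374.5218] 263.5 [ 0.6064 -0.124   0.07  ] ((381.53424072265625, 375.9246520996094), (18.258419036865234, 19.77995491027832), 69.44395446777344)
S base ((275.1780700683594, 242.5026397705078), (28.521438598632812, 38.66254425048828), 82.26354217529297) [0.6057 0.0886 0.003 ] [0.5985 0.0807 0.015 ]
D base ((311.0482177734375, 221.772216796875), (27.486295700073242, 44.59745407104492), 87.84373474121094) [0.6013 0.0949 0.003 ] [0.5988 0.0803 0.015 ]
W base ((372.3852844238281, 109.83110809326172), (130.44058227539062, 137.5019989013672), 21.250213623046875) [0.6005 0.0857 0.003 ] [0.5989 0.0853 0.015 ]
S cover (180, 219, 33, 24) [196.1698 232.0113]Traceback (most recent call last):
  File "<stdin>", line 20, in <module>
ValueError: max() iterable argument is empty
```

Run:
```python
import cv2,numpy as np
a=cv2.imread('pics/scene0.png');b=cv2.imread('pics/side0.png')
f=lambda i,x,y:cv2.resize(i[y:y+100,x:x+130],(390,300),interpolation=cv2.INTER_CUBIC)
cv2.imwrite('pics/c1.png',np.vstack([np.hstack([f(a,160,190),f(b,190,140)]),np.hstack([f(a,260,230),f(b,250,220)])]))
```

```text
(no output)
```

View pics/c1.png

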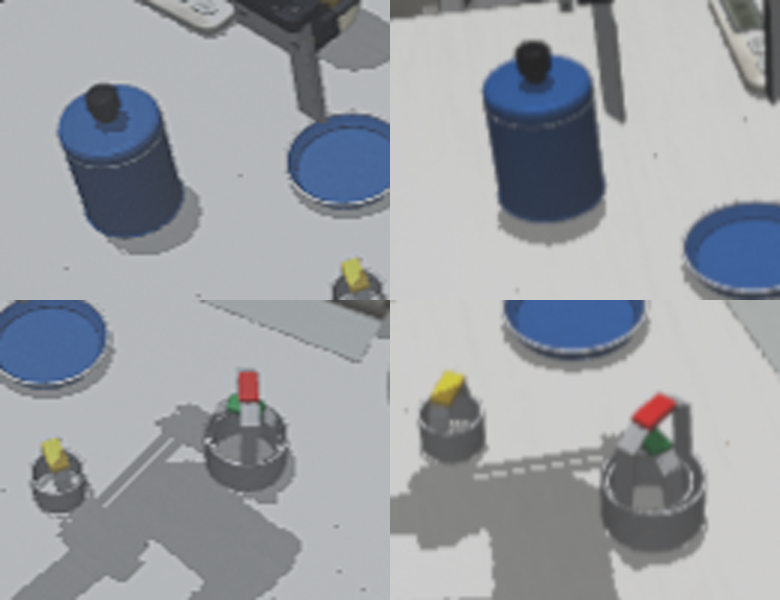

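Measured heights agree with the text: red grip z≈0.096, yellow z≈0.051. The base is centred near (0.599, 0.083). I'll move the wrist camera so it sees the red grip clear of the bar.

>>> carry_out --pt "0 0 1 2 0" --pt "0 0 1 2 0" --pt "0 0 1 2 0" --pt "0 0 1 2 0" --pt "0 0 0 0 0" --pt "0 0 0 0 0"

```text
time: 0.9
tool_pos: [0.5898, -0.0799, 0.2051]
ee_rot: [-2.329, 1.57, 2.383]
wrist_force: [0.3, -0.3, 0.3]
width: 0.094
```

Run:
```python
from h import *
np.set_printoptions(precision=4,suppress=True)
p,R,o=tool();print(p,o['width'])
S,D,W=snap('scene'),snap('side'),snap('wrist','w1')
a,_=ray(S,(194,224.3)),0
print('knob',tri([ray(S,(194,224.3)),ray(D,(237.7,160.7))]))
print('ramekin',plane(D,(340,385),.045),plane(S,(414,342),.045),'salt',plane(D,(416,280),.08),'bottle',plane(D,(352,92),.258))
for c,z in(('red',.098),('yellow',.054),('green',.076)):
    for k in blobs(W,c,amin=20)[:2]:
        r=cv2.minAreaRect(k);b=np.array([plane(W,q,z) for q in cv2.boxPoints(r)])
        print(c,cen(k),cv2.contourArea(k),plane(W,cen(k),z),[ (np.linalg.norm(e),np.degrees(np.arctan2(e[1],e[0]))) for e in (b[1]-b[0],b[2]-b[1])])
```

```text
[ 0.5898 -0.0799  0.2051] 0.0939767974876123
knob (array([0.4539, 0.2067, 0.1227]), [np.float64(0.00020481627717911673), np.float64(0.0002048162771791035)])
ramekin [ 0.5591 -0.3753  0.045 ] [ 0.5546 -0.3711  0.045 ] salt [ 0.743  -0.2101  0.08  ] bottle [0.725  0.2163 0.258 ]
red [341.6373 303.8376] 845.5 [ 0.6108 -0.1292  0.098 ] [(np.float64(0.029780290972285142), np.float64(39.08565713740798)), (np.float64(0.016597268238235915), np.float64(-53.88754858002051))]
red [280.0841 475.7658] 321.0 [ 0.5642 -0.277   0.098 ] [(np.float64(0.04777271927326992), np.float64(0.07650501953905622)), (np.float64(0.0076959385629232074), np.float64(-90.02527828968375))]
yellow [179.5859 158.3997] 809.0 [ 0.4898 -0.0302  0.054 ] [(np.float64(0.030093665473585947), np.float64(60.5626068698507)), (np.float64(0.016263934965584516), np.float64(-25.54142954007167))]
green [332.8709 284.2802] 357.5 [ 0.6055 -0.1227  0.076 ] [(np.float64(0.015427763601077768), np.float64(24.508035625746622)), (np.float64(0.017133369025031313), np.float64(-67.10830238299441))]
```

View pics/w1.png

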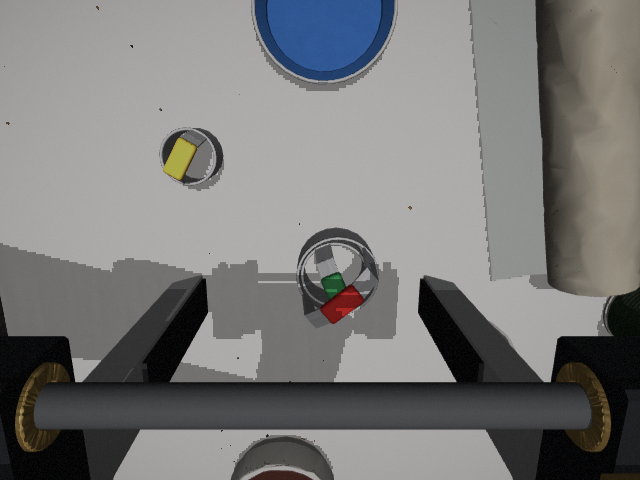

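The wrist view shows:
- Red grip at (342,304), lying across the green one at (333,284). It is at (0.611, -0.131) with yaw about 38°.
- Yellow grip at (180,158), at (0.489, -0.031) with yaw about 60°.
- The ramekin lies below the bar.

Next I move over the red grip, turn the jaws across it, and go down.

>>> carry_out --pt "0 0 0.7 1.7 0" --pt "0 0 0.7 1.7 0" --pt "0 0 0.7 1.7 0" --pt "0 1 0 0 7.5" --pt "0 1 0 0 7.5" --pt "0 1 0 0 7.5" --pt "0 1 0 0 7.5" --pt "0 1 0 0 7.5" --pt "0 1 0 0 7.5" --pt "0 1 0 0 7" --pt "0 2 0 0 0" --pt "0 1.5 0 0 0" --pt "0 1 0 0 0" --pt "0 0.5 0 0 0" --pt "0 0 0 0 0" --pt "0 0 0 0 0"

```text
time: 2.65
tool_pos: [0.6115, -0.1312, 0.0862]
ee_rot: [2.176, 1.569, -0.302]
wrist_force: [0.1, 0.4, -0.2]
width: 0.0943
```

Run:
```python
from h import *
np.set_printoptions(precision=4,suppress=True)
p,R,o=tool();print(p,R,o['joint_positions'])
a=snap('scene')['image'][200:320,270:430,::-1];b=snap('side')['image'][190:310,260:420,::-1]
cv2.imwrite('pics/c2.png',np.hstack([cv2.resize(i,(400,300)) for i in(a,b)]))
```

```text
[ 0.6115 -0.1312  0.0862] [[ 0.0013  0.6157 -0.788 ]
 [-0.0004 -0.788  -0.6157]
 [-1.      0.0011 -0.0008]] [-0.302   0.3018  1.3574  0.      1.4811  0.6055]
```

View pics/c2.png

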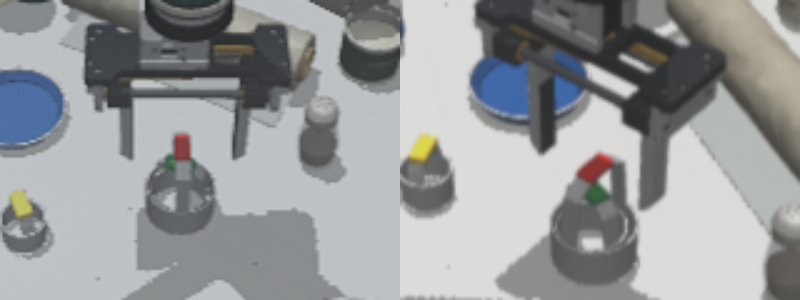

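Scene crop: the red grip at (182,145) sits between the two open fingers. Side crop: it is at (595,167), also between them. Now 3 mm lower, then close, then a slow first lift.

>>> carry_out --pt "0 0.3 0 0 0" --pt "0.5 0 0 0 0" --pt "1 0 0 0 0" --pt "1 0 0 0 0" --pt "1 0 0 0 0" --pt "1 0 0 0 0" --pt "1 0 0 0 0" --pt "1 0 0 0 0" --pt "1 0 0 0 0" --pt "1 -0.4 0 0 0" --pt "1 -0.4 0 0 0" --pt "1 -0.4 0 0 0" --pt "1 0 0 0 0"

```text
time: 4.05
tool_pos: [0.6115, -0.1311, 0.0955]
ee_rot: [2.179, 1.569, -0.299]
wrist_force: [-0.5, -1.4, -1.4]
width: 0.0153
```

Run:
```python
from h import *
a=snap('scene')['image'][200:320,270:430,::-1];b=snap('side')['image'][190:310,260:420,::-1]
cv2.imwrite('pics/c3.png',np.hstack([cv2.resize(i,(400,300)) for i in(a,b)]))
```

```text
(no output)
```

View pics/c3.png

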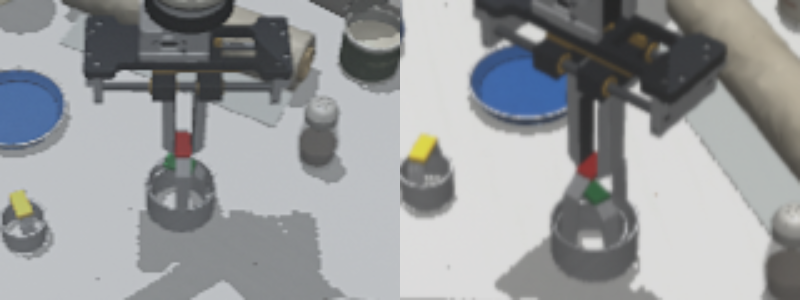

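The width of 15.3 mm shows a grip, but the picture doesn't make clear whether the ring rose. I'll measure the red and green blobs.

Run:
```python
from h import *
np.set_printoptions(precision=4,suppress=True)
p,R,o=tool();print(p,o['wrist_force'],o['width'])
S,D=snap('scene'),snap('side')
S0={'image':cv2.imread('pics/scene0.png')[:,:,::-1]};D0={'image':cv2.imread('pics/side0.png')[:,:,::-1]}
for c in('red','green'):
  for n,s in(('S0',S0),('S',S),('D0',D0),('D',D)):
    r=(325,235,360,285) if n[0]=='S' else (320,235,362,285)
    print(c,n,[(cen(k),cv2.boundingRect(k)) for k in blobs(s,c,r,smin=80,amin=3)])
f=lambda i,x,y:cv2.resize(i[y:y+70,x:x+70],(300,300),interpolation=cv2.INTER_NEAREST)
cv2.imwrite('pics/c4.png',np.vstack([np.hstack([f(S0['image'],308,235),f(S['image'],308,235)]),np.hstack([f(D0['image'],303,240),f(D['image'],303,240)])])[:,:,::-1])
```

```text
[ 0.611  -0.131   0.0946] [-0.2305  0.6329 -1.8438] 0.015420301231378115
red S0 [(array([342.5, 258.5]), (340, 254, 6, 10))]
red S [(array([342.6241, 257.6277]), (340, 253, 7, 10))]
red D0 [(array([337.5131, 256.701 ]), (331, 251, 14, 12))]
red D [(array([335.0882, 256.4444]), (331, 251, 8, 11))]
green S0 [(array([337.4   , 264.2667]), (336, 262, 4, 5))]
green S [(array([337.1282, 264.2821]), (336, 262, 3, 5))]
green D0 [(array([338.4094, 267.1871]), (335, 264, 8, 7))]
green D [(array([337.9167, 266.7407]), (334, 263, 9, 8))]
```

View pics/c4.png

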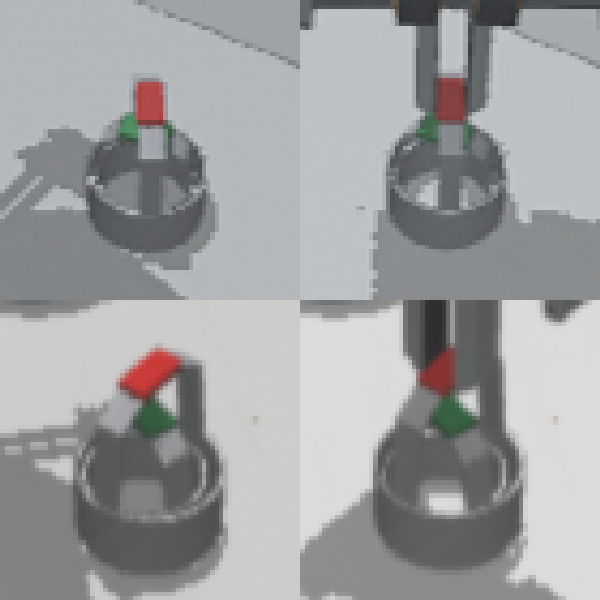

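Red rose only about 1 px, so the fingers were most likely still closing when the lift began and caught only the grip's top. I'll set it back, open a little, go lower, and close for longer.

>>> carry_out --pt "1 0.2 0 0 0" --pt "1 0 0 0 0" --pt "0.5 0 0 0 0" --pt "0.5 0 0 0 0" --pt "0.5 0 0 0 0" --pt "0.5 0.5 0 0 0" --pt "0.5 0.5 0 0 0" --pt "0.5 0 0 0 0" --pt "1 0 0 0 0" --pt "1 0 0 0 0" --pt "1 0 0 0 0" --pt "1 0 0 0 0" --pt "1 0 0 0 0" --pt "1 0 0 0 0" --pt "1 0 0 0 0" --pt "1 0 0 0 0"

```text
time: 5.85
tool_pos: [0.6111, -0.131, 0.0826]
ee_rot: [2.607, 1.571, 0.129]
wrist_force: [-0.5, 0.1, 1.0]
width: 0.0154
```

>>> carry_out --pt "1 -0.3 0 0 0" --pt "1 -0.3 0 0 0" --pt "1 -0.3 0 0 0" --pt "1 -0.3 0 0 0" --pt "1 0 0 0 0"

```text
time: 6.35
tool_pos: [0.6114, -0.1311, 0.0953]
ee_rot: [2.182, 1.569, -0.297]
wrist_force: [0.3, -0.2, -0.7]
width: 0.0157
```

Run:
```python
from h import *
np.set_printoptions(precision=4,suppress=True)
p,R,o=tool();print(p,o['wrist_force'],o['width'])
S,D=snap('scene','s5'),snap('side','d5')
for c in('red','green'):
  for n,s in(('S',S),('D',D)):
    r=(325,235,360,285) if n[0]=='S' else (320,235,362,285)
    print(c,n,[(cen(k),cv2.boundingRect(k)) for k in blobs(s,c,r,smin=80,amin=3)])
```

```text
[ 0.6114 -0.1311  0.0953] [ 0.2901 -0.2482 -0.7409] 0.01571722234473357
red S [(array([343. , 255.5]), (340, 251, 7, 10))]
red D [(array([335.0962, 253.0344]), (331, 248, 8, 11))]
green S [(array([337.6508, 264.1746]), (336, 262, 4, 5))]
green D [(array([337.2624, 265.9929]), (333, 261, 10, 10))]
```

Red rose about 3 px (12 mm), green stayed put, and the force is about 0.09 kg, so the large cutter comes up alone. I'll lift it clear and set it aside at about (0.47, -0.16).

>>> carry_out --pt "1 -1.2 0 0 0" --pt "1 -1.8 0 0 0" --pt "1 -1.8 0 0 0" --pt "1 -1.8 0 0 0" --pt "1 -1.8 0 0 0" --pt "1 -1.8 0 0 0" --pt "1 0 0 0 0" --pt "1 0 -1 2 0" --pt "1 0 -1.1 2.2 0" --pt "1 0 -1.1 2.2 0" --pt "1 0 -1.1 2.2 0" --pt "1 0 -1.1 2.2 0" --pt "1 0 -1 2.1 0" --pt "1 0 0 0 0" --pt "1 0 0 0 0"

```text
time: 7.95
tool_pos: [0.47, -0.1599, 0.1963]
ee_rot: [2.745, 1.57, 0.266]
wrist_force: [-0.3, -0.2, -0.4]
width: 0.0157
```

Run:
```python
from h import *
np.set_printoptions(precision=4,suppress=True)
p,R,o=tool();print(p,R,o['wrist_force'],o['width'])
S,D=snap('scene','s6'),snap('side','d6')
cv2.imwrite('pics/c6.png',np.hstack([cv2.resize(i['image'][150:390,170:490],(400,300)) for i in(S,D)])[:,:,::-1])
```

```text
[ 0.47   -0.1599  0.1963] [[ 0.0008  0.6152 -0.7884]
 [ 0.0002 -0.7884 -0.6152]
 [-1.      0.0003 -0.0007]] [-0.3319 -0.2405 -0.3793] 0.015697435629515494
```

View pics/c6.png

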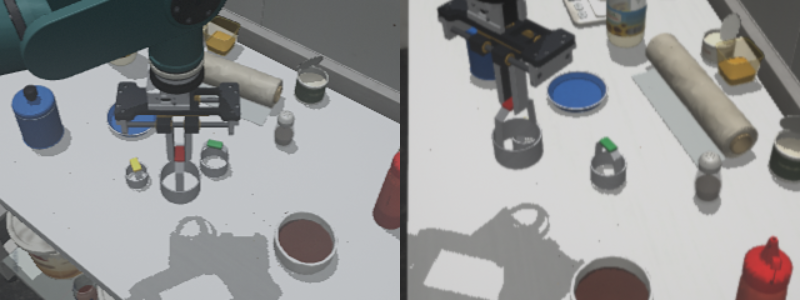

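Scene crop: the large cutter hangs level in the gripper at (180,175), and the medium stands alone with its grip at (213,145). Side crop: medium grip at (608,145). I'll set the large one down, release it, rise, and go over to the small one.

>>> carry_out --pt "1 1.5 0 0 0" --pt "1 2 0 0 0" --pt "1 2 0 0 0" --pt "1 2 0 0 0" --pt "1 1.5 0 0 0" --pt "1 1 0 0 0" --pt "1 0.6 0 0 0" --pt "1 0.3 0 0 0" --pt "1 0.2 0 0 0" --pt "1 0.1 0 0 0" --pt "1 0.1 0 0 0" --pt "1 0 0 0 0" --pt "1 0 0 0 0"

```text
time: 9.35
tool_pos: [0.4702, -0.1601, 0.0838]
ee_rot: [2.126, 1.57, -0.353]
wrist_force: [-0.1, -0.2, -0.7]
width: 0.0157
```

>>> carry_out --pt "0.7 0 0 0 0" --pt "0.3 0 0 0 0" --pt "0 0 0 0 0" --pt "0 0 0 0 0" --pt "0 -1.5 0 0 0" --pt "0 -2.5 0 0 0" --pt "0 -3 0 0 0" --pt "0 -3 0 0 -7" --pt "0 0 0 0 -7.5" --pt "0 0 0 0 -7.5" --pt "0 0 -0.8 -2 0" --pt "0 0 -0.8 -2 0" --pt "0 0 -0.8 -2 0" --pt "0 0 -0.8 -2 0" --pt "0 0 -0.8 -2 0" --pt "0 0 -0.8 -2.1 0" --pt "0 0 0 0 0" --pt "0 0 0 0 0"

```text
time: 11.15
tool_pos: [0.4889, -0.0313, 0.1835]
ee_rot: [0.564, 1.57, -1.53]
wrist_force: [0.4, 0.9, -0.6]
width: 0.0937
```

Run:
```python
from h import *
np.set_printoptions(precision=4,suppress=True)
p,R,o=tool();print(p,R,o['wrist_force'],o['width'])
S,D,W=snap('scene','s7'),snap('side','d7'),snap('wrist','w7')
for c,z in(('red',.098),('yellow',.054),('green',.076)):
    for k in blobs(W,c,amin=100)[:2]:
        r=cv2.minAreaRect(k);b=np.array([plane(W,q,z) for q in cv2.boxPoints(r)])
        print(c,cen(k),cv2.contourArea(k),plane(W,cen(k),z),[ (np.linalg.norm(e),np.degrees(np.arctan2(e[1],e[0]))) for e in (b[1]-b[0],b[2]-b[1])])
for k in blobs(W,'blue',amin=1000)[:2]: 
    e=cv2.fitEllipse(cv2.convexHull(k));print('blue',cv2.boundingRect(k),e,plane(W,e[0],.015))
x,y=blobs(S,'green',(325,235,365,285),smin=80),blobs(D,'green',(310,230,362,285),smin=80)
print('green tri',tri([ray(S,cen(x[0])),ray(D,cen(y[0]))]),[cen(i) for i in x+y])
```

```text
[ 0.4889 -0.0313  0.1835] [[ 0.      0.8665 -0.4991]
 [-0.0007 -0.4991 -0.8665]
 [-1.      0.0004  0.0006]] [ 0.4339  0.8817 -0.6472] 0.093712985481877
yellow [311.132  225.7082] 779.0 [ 0.4891 -0.0297  0.054 ] [(np.float64(0.015187525292083408), np.float64(-30.047731511767143)), (np.float64(0.029284935570991946), np.float64(-119.73899509199234))]
green [529.155  269.1745] 881.5 [ 0.6078 -0.1284  0.076 ] [(np.float64(0.01556020995574022), np.float64(27.008694603995217)), (np.float64(0.031760246697489475), np.float64(-67.13096942533099))]
blue (290, 0, 148, 88) ((363.8055114746094, 6.76153564453125), (146.8605194091797, 161.1899871826172), 8.226940155029297) [0.5997 0.0849 0.015 ]
green tri (array([ 0.6088, -0.1326,  0.0743]), [np.float64(0.00030826437799935674), np.float64(0.0003082643779993784)]) [array([341.4651, 264.7326]), array([336.0892, 265.1234])]
```

View pics/w7.png

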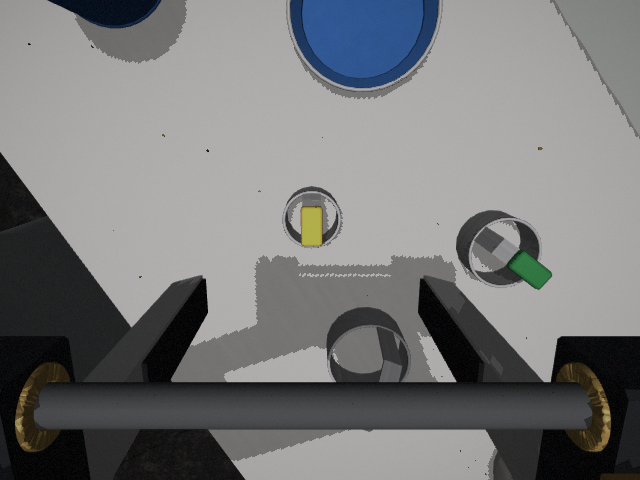

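In the wrist view, yellow at (311,226) is straight between the jaws. Green is at (529,269), the large cutter stands upright behind the bar at (368,350), and the base rim is at the top, centred near (364,7). Next: down and grip the yellow.

>>> carry_out --pt "0.5 2 0 0 0" --pt "0.5 2.5 0 0 0" --pt "0.5 2.5 0 0 0" --pt "0.5 2.5 0 0 0" --pt "0.5 2 0 0 0" --pt "0.5 1.5 0 0 0" --pt "0.5 1 0 0 0" --pt "0.5 0.3 0 0 0" --pt "0.5 0 0 0 0" --pt "1 0 0 0 0" --pt "1 0 0 0 0" --pt "1 0 0 0 0" --pt "1 0 0 0 0" --pt "1 0 0 0 0" --pt "1 0 0 0 0" --pt "1 0 0 0 0" --pt "1 0 0 0 0"

```text
time: 13.0
tool_pos: [0.4891, -0.0312, 0.0408]
ee_rot: [2.099, 1.57, 0.004]
wrist_force: [-0.4, -0.1, 1.7]
width: 0.016
```

>>> carry_out --pt "1 -0.5 0 0 0" --pt "1 -1.5 0 0 0" --pt "1 -2.5 0 0 0" --pt "1 -2.5 0 0 0" --pt "1 0 0.4 -1.9 0" --pt "1 0 0.5 -1.9 0" --pt "1 0 0.5 -1.9 0" --pt "1 0 0.5 -1.9 0" --pt "1 0 0.5 -1.9 0" --pt "1 0 0.5 -1.9 0" --pt "1 0 0.5 -2 0" --pt "1 0 0.4 -2 0" --pt "1 0 0 0 0" --pt "1 0 0 0 0"

```text
time: 14.4
tool_pos: [0.5983, 0.083, 0.11]
ee_rot: [-0.591, 1.569, -2.685]
wrist_force: [-0.0, 0.0, -1.2]
width: 0.0153
```

Run:
```python
from h import *
np.set_printoptions(precision=4,suppress=True)
p,R,o=tool();print(p,o['wrist_force'],o['width'])
S,D,W=snap('scene','s8'),snap('side','d8'),snap('wrist','w8')
for n,s,r in(('S',S,(230,170,320,262)),('D',D,(265,180,350,242))):
    for c in('yellow','blue'):
        k=blobs(s,c,r,smin=90);print(n,c,[(cen(i),cv2.boundingRect(i)) for i in k[:2]])
f=lambda i,x,y:cv2.resize(i['image'][y:y+90,x:x+120],(400,300),interpolation=cv2.INTER_CUBIC)
cv2.imwrite('pics/c8.png',np.hstack([f(S,215,175),f(D,250,150)])[:,:,::-1])
```

```text
[0.5983 0.083  0.11  ] [-0.0303  0.0052 -1.1718] 0.015322755488318398
S yellow [(array([272.246 , 214.6786]), (269, 210, 8, 10))]
S blue [(array([275.3133, 243.6174]), (256, 229, 39, 29))]
D yellow [(array([308.376 , 184.3178]), (305, 180, 8, 9))]
D blue [(array([311.0795, 221.7022]), (289, 208, 45, 28))]
```

View pics/c8.png

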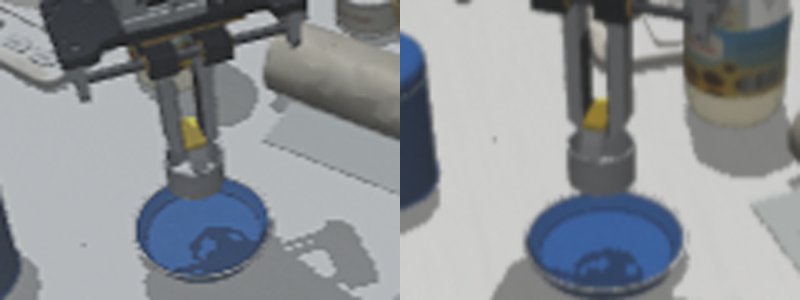

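The small cutter hangs level over the base (scene crop (193,170), base centre (203,228)). Lowering it.

>>> carry_out --pt "1 1.5 0 0 0" --pt "1 2 0 0 0" --pt "1 1.5 0 0 0" --pt "1 0.7 0 0 0" --pt "1 0.4 0 0 0" --pt "1 0.2 0 0 0" --pt "1 0.2 0 0 0" --pt "1 0.1 0 0 0" --pt "1 0 0 0 0" --pt "1 0 0 0 0"

```text
time: 15.55
tool_pos: [0.5991, 0.0832, 0.045]
ee_rot: [2.106, 1.57, 0.012]
wrist_force: [-0.3, 0.0, -0.9]
width: 0.0153
```

>>> carry_out --pt "0.8 0 0 0 0" --pt "0.5 0 0 0 0" --pt "0.5 0 0 0 0" --pt "0.5 0 0 0 0" --pt "0.5 -1 0 0 0" --pt "0 -2.5 0 0 0" --pt "0 -3 0 0 0" --pt "0 -3.5 0 0 0" --pt "0 -3.5 0 0 0" --pt "0 0 0 4 0" --pt "0 0 0 4 0" --pt "0 0 0 0 0" --pt "0 0 0 0 0"

```text
time: 16.85
tool_pos: [0.5589, 0.0135, 0.1805]
ee_rot: [2.374, 1.569, 0.278]
wrist_force: [0.8, -0.1, -0.1]
width: 0.0942
```

Run:
```python
from h import *
np.set_printoptions(precision=4,suppress=True)
p,R,o=tool();print(p,R,o['wrist_force'],o['width'])
S,D,W=snap('scene','s9'),snap('side','d9'),snap('wrist','w9')
for c,z in(('yellow',.057),('green',.076)):
    for k in blobs(W,c,amin=100)[:2]:
        r=cv2.minAreaRect(k);b=np.array([plane(W,q,z) for q in cv2.boxPoints(r)])
        print(c,cen(k),cv2.contourArea(k),plane(W,cen(k),z),[ (np.linalg.norm(e),np.degrees(np.arctan2(e[1],e[0]))) for e in (b[1]-b[0],b[2]-b[1])])
for k in blobs(W,'blue',amin=1000)[:2]: 
    e=cv2.fitEllipse(cv2.convexHull(k));print('blue',cv2.boundingRect(k),e,plane(W,e[0],.015))
x,y=blobs(S,'yellow',(255,220,295,262),smin=80),blobs(D,'yellow',(290,190,335,242),smin=80)
print('yellow tri',tri([ray(S,cen(x[0])),ray(D,cen(y[0]))]),[cen(i) for i in x+y])
```

```text
[0.5589 0.0135 0.1805] [[ 0.0017  0.8653 -0.5013]
 [ 0.0005 -0.5013 -0.8653]
 [-1.      0.0012 -0.0013]] [ 0.8023 -0.1122 -0.0781] 0.09424281401773558
yellow [312.0512 115.3927] 980.0 [0.599  0.0837 0.057 ] [(np.float64(0.014597765311011464), np.float64(-29.99287466890498)), (np.float64(0.029110431096421474), np.float64(-119.64112705156538))]
blue (242, 42, 141, 146) ((312.3075866699219, 114.11534118652344), (140.52484130859375, 145.78848266601562), 179.58258056640625) [0.6    0.0852 0.015 ]
blue (0, 0, 50, 127) ((7.096614837646484, 61.29436111450195), (84.8255615234375, 128.77169799804688), 5.257706642150879) [0.4224 0.2312 0.015 ]
yellow tri (array([0.5992, 0.081 , 0.0546]), [np.float64(0.00026106431931094247), np.float64(0.00026106431931082976)]) [array([274.0196, 232.2078]), array([310.63  , 208.0398])]
```

View pics/w9.png

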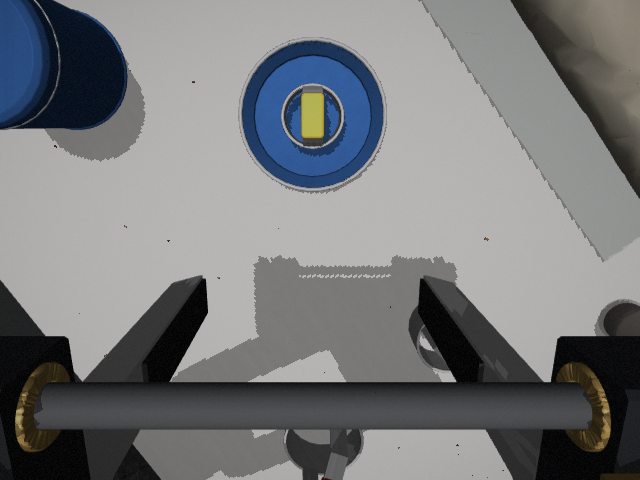

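Wrist view: the small cutter stands centred in the base. Yellow is at (312,115) and the base ellipse centre at (312,114). Now to the medium one.

>>> carry_out --pt "0 0 1.9 1.6 0" --pt "0 0 1.9 1.6 0" --pt "0 0 1.9 1.7 0" --pt "0 0 1.9 1.7 0" --pt "0 0 1.9 1.7 0" --pt "0 0 1.9 1.6 0" --pt "0.5 1 0 0 -8" --pt "0.5 1 0 0 -8" --pt "0.5 1 0 0 -8" --pt "0.5 1 0 0 -8" --pt "0.5 1 0 0 -8" --pt "0.5 0 0 0 -8" --pt "0.5 0 0 0 -7" --pt "0.5 0 0 0 0" --pt "0.5 0 0 0 0"

```text
time: 18.5
tool_pos: [0.6085, -0.1281, 0.1292]
ee_rot: [-2.967, 1.571, 2.18]
wrist_force: [-0.5, 0.2, -0.3]
width: 0.047
```

Run:
```python
from h import *
np.set_printoptions(precision=4,suppress=True)
p,R,o=tool();print(p,R,o['width'])
S,D,W=snap('scene','s10'),snap('side','d10'),snap('wrist','w10')
for k in blobs(W,'green',amin=100)[:2]:
        z=.076;r=cv2.minAreaRect(k);b=np.array([plane(W,q,z) for q in cv2.boxPoints(r)])
        print(cen(k),cv2.contourArea(k),plane(W,cen(k),z),[ (np.linalg.norm(e),np.degrees(np.arctan2(e[1],e[0]))) for e in (b[1]-b[0],b[2]-b[1])])
x,y=blobs(S,'red',(290,235,350,320),smin=80),blobs(D,'red',(240,220,320,300),smin=80)
print('red tri',tri([ray(S,cen(x[0])),ray(D,cen(y[0]))]),[cen(i) for i in x+y])
```

```text
[ 0.6085 -0.1281  0.1292] [[-0.0002  0.9069  0.4213]
 [ 0.0002  0.4213 -0.9069]
 [-1.     -0.     -0.0003]] 0.04701500350073449
[310.8266 260.6464] 1293.5 [ 0.6083 -0.1293  0.076 ] [(np.float64(0.029696413362323225), np.float64(112.45927951190939)), (np.float64(0.015223473873692226), np.float64(22.81848866365084))]
red tri (array([ 0.4696, -0.1623,  0.0956]), [np.float64(0.00027648064035504173), np.float64(0.0002764806403549475)]) [array([314.3275, 304.7275]), array([265.5   , 279.1209])]
```

>>> carry_out --pt "0.5 1.5 0 0.1 2" --pt "0.5 2 0 0 0" --pt "0.5 1.5 0 0 0" --pt "0.5 1 0 0 0" --pt "0.5 0.5 0 0 0" --pt "0.5 0.2 0 0 0" --pt "0.5 0 0 0 0" --pt "1 0 0 0 0" --pt "1 0 0 0 0" --pt "1 0 0 0 0" --pt "1 0 0 0 0" --pt "1 0 0 0 0" --pt "1 0 0 0 0" --pt "1 0 0 0 0" --pt "1 0 0 0 0"

```text
time: 20.15
tool_pos: [0.6086, -0.1298, 0.0628]
ee_rot: [0.746, 1.57, -0.423]
wrist_force: [-0.6, -0.1, 1.3]
width: 0.0153
```

>>> carry_out --pt "1 -0.4 0 0 0" --pt "1 -1 0 0 0" --pt "1 -2 0 0 0" --pt "1 -2.5 0 0 0" --pt "1 -2.5 0 0 0" --pt "1 -1.6 0 0 0" --pt "1 0 0 0 0" --pt "1 0 0 0 0"

```text
time: 20.95
tool_pos: [0.6085, -0.1298, 0.1627]
ee_rot: [0.913, 1.57, -0.256]
wrist_force: [-0.1, -0.0, -0.8]
width: 0.0156
```

Run:
```python
from h import *
np.set_printoptions(precision=4,suppress=True)
p,R,o=tool();print(p,R,o['width'],o['wrist_force'])
d=np.array([.599,.0835,p[2]])-p;print(R.T@d*100)
```

```text
[ 0.6085 -0.1298  0.1627] [[ 0.0006  0.9205  0.3908]
 [-0.0002  0.3908 -0.9205]
 [-1.      0.0005  0.0004]] 0.015581309199212192 [-0.0788 -0.0231 -0.7683]
[ -0.0041   7.4587 -20.0017]
```

>>> carry_out --pt "1 0 0.7 -2 0" --pt "1 0 0.7 -2 0" --pt "1 0 0.8 -2 0" --pt "1 0 0.7 -2 0" --pt "1 0 0.8 -2 0" --pt "1 0 0.7 -2 0" --pt "1 0 0.8 -2 0" --pt "1 0 0.7 -2 0" --pt "1 0 0.8 -2 0" --pt "1 0 0.8 -2 0" --pt "1 0 0 0 0" --pt "1 1 0 0 0" --pt "1 1.5 0 0 0" --pt "1 0 0 0 0" --pt "1 0 0 0 0"

```text
time: 22.45
tool_pos: [0.5986, 0.0827, 0.1359]
ee_rot: [-1.869, 1.568, -3.04]
wrist_force: [-0.0, 0.5, -0.2]
width: 0.0153
```

Run:
```python
from h import *
np.set_printoptions(precision=4,suppress=True)
p,R,o=tool();print(p,o['width'],o['wrist_force'])
S,D=snap('scene','s11'),snap('side','d11')
f=lambda i,x,y:cv2.resize(i['image'][y:y+90,x:x+120],(400,300),interpolation=cv2.INTER_CUBIC)
cv2.imwrite('pics/c11.png',np.hstack([f(S,215,175),f(D,250,150)])[:,:,::-1])
```

```text
[0.5986 0.0827 0.1359] 0.015316134530437857 [-0.0023  0.4579 -0.2173]
```

View pics/c11.png

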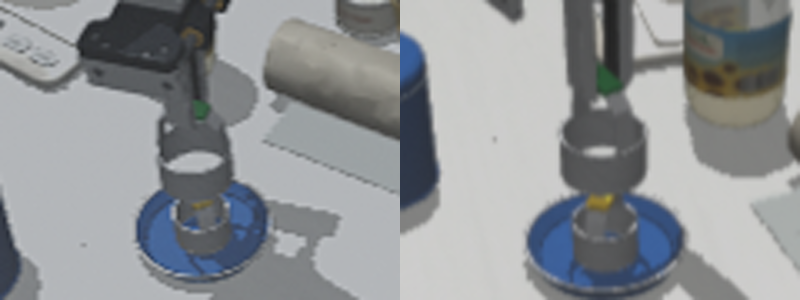

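The medium cutter hangs level and concentric over the small one in both views: scene crop ring (193,160) over (202,225), side crop (603,150) over (605,235). Lowering it slowly.

>>> carry_out --pt "1 1 0 -0.1 0" --pt "1 1 0 0 0" --pt "1 1 0 0 0" --pt "1 0.8 0 0 0" --pt "1 0.5 0 0 0" --pt "1 0.5 0 0 0" --pt "1 0.5 0 0 0" --pt "1 0.5 0 0 0" --pt "1 0 0 0 0"

```text
time: 23.45
tool_pos: [0.5985, 0.0846, 0.0786]
ee_rot: [-1.914, 1.569, -3.083]
wrist_force: [0.0, -0.8, -0.7]
width: 0.0155
```

>>> carry_out --pt "1 0.5 0 0 0" --pt "1 0.3 0 0 0" --pt "1 0.2 0 0 0" --pt "1 0.1 0 0 0" --pt "1 0.1 0 0 0" --pt "1 0 0 0 0" --pt "1 0 0 0 0"

```text
time: 24.15
tool_pos: [0.599, 0.0846, 0.0676]
ee_rot: [1.11, 1.571, -0.059]
wrist_force: [-0.4, 0.1, -0.1]
width: 0.0157
```

>>> carry_out --pt "1 0.1 0 0 0" --pt "1 0.1 0 0 0" --pt "1 0 0 0 0" --pt "0.8 0 0 0 0" --pt "0.5 0 0 0 0" --pt "0.5 0 0 0 0" --pt "0.5 0 0 0 0" --pt "0.5 -1 0 0 0" --pt "0.5 -2.5 0 0 0" --pt "0 -3 0 0 0" --pt "0 -3 0 0 0" --pt "0 -3 0 0 0" --pt "0 0 -2 3 0" --pt "0 0 -2 3 0" --pt "0 0 -2 3 0" --pt "0 0 0 0 0" --pt "0 0 0 0 0"

```text
time: 25.85
tool_pos: [0.579, -0.0221, 0.1913]
ee_rot: [1.619, 1.569, 0.448]
wrist_force: [0.1, 1.4, -0.4]
width: 0.0939
```

Run:
```python
from h import *
np.set_printoptions(precision=4,suppress=True)
p,R,o=tool();print(p,o['width'],o['wrist_force'])
S,D,W=snap('scene','s12'),snap('side','d12'),snap('wrist','w12')
for k in blobs(W,'green',amin=100)[:2]:
        z=.079;r=cv2.minAreaRect(k);b=np.array([plane(W,q,z) for q in cv2.boxPoints(r)])
        print(cen(k),cv2.contourArea(k),plane(W,cen(k),z),[ (np.linalg.norm(e),np.degrees(np.arctan2(e[1],e[0]))) for e in (b[1]-b[0],b[2]-b[1])])
k=blobs(W,'blue',amin=1000)[0]; e=cv2.fitEllipse(cv2.convexHull(k));print('blue',cv2.boundingRect(k),e,plane(W,e[0],.015))
x,y=blobs(S,'green',(255,210,295,262),smin=80),blobs(D,'green',(290,180,335,242),smin=80)
print('green tri',tri([ray(S,cen(x[0])),ray(D,cen(y[0]))]),[cen(i) for i in x+y])
d=np.array([.470,-.160,p[2]])-p;print(R.T@d*100)
```

```text
[ 0.579  -0.0221  0.1913] 0.0939371569781004 [ 0.0591  1.4019 -0.3785]
[403.4478 100.3998] 1095.0 [0.5988 0.0836 0.079 ] [(np.float64(0.029251480071624397), np.float64(113.32522607465403)), (np.float64(0.01593559746831363), np.float64(20.961218719332972))]
blue (319, 31, 137, 144) ((386.882080078125, 102.52503967285156), (135.87916564941406, 144.2584228515625), 22.738441467285156) [0.5981 0.0852 0.015 ]
green tri (array([0.5987, 0.0803, 0.0781]), [np.float64(0.0001123898889916154), np.float64(0.00011238988899152952)]) [array([273.2968, 226.4429]), array([310.2431, 199.7569])]
[ -0.0209 -15.4083   8.4603]
```

View pics/w12.png

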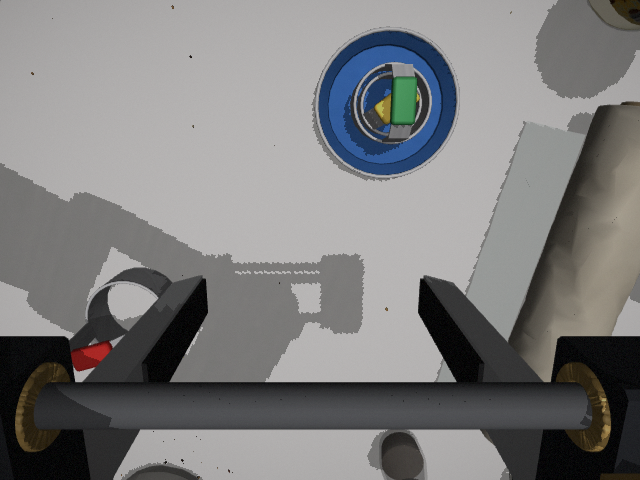

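The wrist view shows the small and medium nested on the base floor: green (403,100), yellow (382,108), base centre (387,102). The triangulated green top height is 0.078, as expected. Now for the large cutter.

>>> carry_out --pt "0 0 -2.2 1.2 0" --pt "0 0 -2.2 1.2 0" --pt "0 0 -2.2 1.2 0" --pt "0 0 -2.2 1.2 0" --pt "0 0 -2.2 1.2 0" --pt "0 0 -2.2 1.2 0" --pt "0 0 -2.2 1.2 0" --pt "0 0 0 0 8.3" --pt "0 0 0 0 8.3" --pt "0 0.5 0 0 8.3" --pt "0 0.5 0 0 8.3" --pt "0 0.5 0 0 8.3" --pt "0 0.5 0 0 8.3" --pt "0.5 0.5 0 0 8.3" --pt "0.5 0.5 0 0 8.3" --pt "0.5 0.5 0 0 8.3" --pt "0.5 0 0 0 0" --pt "0.5 0 0 0 0"

```text
time: 27.8
tool_pos: [0.4703, -0.1584, 0.1556]
ee_rot: [-2.245, 1.571, 1.57]
wrist_force: [0.3, -0.4, -0.3]
width: 0.0577
```

Run:
```python
from h import *
np.set_printoptions(precision=4,suppress=True)
p,R,o=tool();print(p,R,o['width'])
W=snap('wrist','w13')
for k in blobs(W,'red',amin=100)[:2]:
        z=.098;r=cv2.minAreaRect(k);b=np.array([plane(W,q,z) for q in cv2.boxPoints(r)])
        print(cen(k),cv2.contourArea(k),plane(W,cen(k),z),[ (np.linalg.norm(e),np.degrees(np.arctan2(e[1],e[0]))) for e in (b[1]-b[0],b[2]-b[1])])
```

```text
[ 0.4703 -0.1584  0.1556] [[ 0.      0.6233 -0.782 ]
 [ 0.0002 -0.782  -0.6233]
 [-1.     -0.0002 -0.0001]] 0.05767029044715508
[601.2227 305.0958] 7030.5 [ 0.5535 -0.3095  0.098 ] [(np.float64(0.05238076510012553), np.float64(-51.44008110563083)), (np.float64(0.06920882702475485), np.float64(-130.67389706106826))]
[313.9693 257.6324] 1259.5 [ 0.4709 -0.159   0.098 ] [(np.float64(0.015222344977425695), np.float64(-51.44345891209259)), (np.float64(0.02995721532954864), np.float64(-140.97680392611437))]
```

>>> carry_out --pt "0.5 1.5 0 0 0" --pt "0.5 2 0 0 0" --pt "0.5 1.5 0 0 0" --pt "0.5 1 0 0 0" --pt "0.5 0.8 0 0 0" --pt "0.5 0.4 0 0 0" --pt "0.5 0 0 0 0" --pt "0.5 0 0 0 0" --pt "1 0 0 0 0" --pt "1 0 0 0 0" --pt "1 0 0 0 0" --pt "1 0 0 0 0" --pt "1 0 0 0 0" --pt "1 0 0 0 0" --pt "1 0 0 0 0" --pt "1 0 0 0 0"

```text
time: 29.45
tool_pos: [0.47, -0.1593, 0.0836]
ee_rot: [1.871, 1.57, -0.602]
wrist_force: [-0.2, -1.1, 1.1]
width: 0.0157
```

>>> carry_out --pt "1 -0.5 0 0 0" --pt "1 -1.5 0 0 0" --pt "1 -2 0 0 0" --pt "1 -2.5 0 0 0" --pt "1 -2.5 0 0 0" --pt "1 -2 0 0 0" --pt "1 0 0 0 0" --pt "1 0 0 0 0"

```text
time: 30.25
tool_pos: [0.4699, -0.1591, 0.1932]
ee_rot: [-2.425, 1.571, 1.385]
wrist_force: [-0.7, -0.2, -1.0]
width: 0.0157
```

Run:
```python
from h import *
np.set_printoptions(precision=4,suppress=True)
p,R,o=tool();print(p,o['width'],o['wrist_force'])
d=np.array([.599,.084,p[2]])-p;print(R.T@d*100)
```

```text
[ 0.4699 -0.1591  0.1932] 0.015706144050627507 [-0.6685 -0.2264 -1.0388]
[  0.0021 -11.0744 -25.204 ]
```

>>> carry_out --pt "1 0 -0.9 -2.1 0" --pt "1 0 -0.9 -2.1 0" --pt "1 0 -0.9 -2.1 0" --pt "1 0 -0.9 -2.1 0" --pt "1 0 -0.9 -2.1 0" --pt "1 0 -0.9 -2.1 0" --pt "1 0 -0.9 -2.1 0" --pt "1 0 -0.9 -2.1 0" --pt "1 0 -0.9 -2.1 0" --pt "1 0 -1 -2.1 0" --pt "1 0 -1 -2.1 0" --pt "1 0 -1 -2.1 0" --pt "1 0 0 0 0" --pt "1 1 0 0 0" --pt "1 1 0 0 0" --pt "1 0 0 0 0" --pt "1 0 0 0 0"

```text
time: 31.95
tool_pos: [0.5982, 0.0833, 0.1725]
ee_rot: [-0.547, 1.569, -3.022]
wrist_force: [-0.5, -0.3, -0.9]
width: 0.0155
```

Run:
```python
from h import *
np.set_printoptions(precision=4,suppress=True)
p,R,o=tool();print(p,o['width'],o['wrist_force'])
S,D=snap('scene','s14'),snap('side','d14')
f=lambda i,x,y:cv2.resize(i['image'][y:y+90,x:x+120],(400,300),interpolation=cv2.INTER_CUBIC)
cv2.imwrite('pics/c14.png',np.hstack([f(S,215,175),f(D,250,150)])[:,:,::-1])
```

```text
[0.5982 0.0833 0.1725] 0.015505576487883234 [-0.4575 -0.2872 -0.9142]
```

View pics/c14.png

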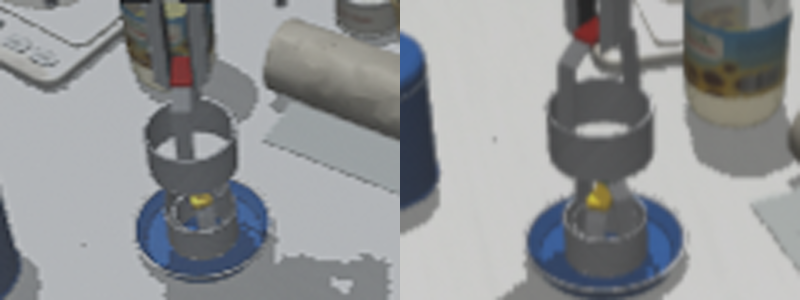

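The large cutter hangs level above the nested pair, concentric in both views: scene crop (190,150) over (200,225), side crop (600,130) over (605,230). Lowering it in two stages.

>>> carry_out --pt "1 1 0 0 0" --pt "1 1.2 0 0 0" --pt "1 1.2 0 0 0" --pt "1 1 0 0 0" --pt "1 0.8 0 0 0" --pt "1 0.5 0 0 0" --pt "1 0.5 0 0 0" --pt "1 0.5 0 0 0" --pt "1 0.5 0 0 0" --pt "1 0 0 0 0"

```text
time: 33.05
tool_pos: [0.5985, 0.084, 0.1007]
ee_rot: [-0.612, 1.57, -3.085]
wrist_force: [0.1, -0.4, -1.7]
width: 0.0155
```

>>> carry_out --pt "1 0.5 0 0 0" --pt "1 0.3 0 0 0" --pt "1 0.2 0 0 0" --pt "1 0.2 0 0 0" --pt "1 0.1 0 0 0" --pt "1 0 0 0 0" --pt "1 0 0 0 0"

```text
time: 33.75
tool_pos: [0.599, 0.0841, 0.0886]
ee_rot: [2.498, 1.57, 0.025]
wrist_force: [-0.5, 0.6, -1.4]
width: 0.0156
```

>>> carry_out --pt "1 0.1 0 0 0" --pt "1 0.1 0 0 0" --pt "1 0 0 0 0" --pt "0.8 0 0 0 0" --pt "0.5 0 0 0 0" --pt "0.5 0 0 0 0" --pt "0.5 0 0 0 0" --pt "0.5 -1 0 0 0" --pt "0.5 -2.5 0 0 0" --pt "0 -3 0 0 0" --pt "0 -3 0 0 0" --pt "0 -3 0 0 0" --pt "0 0 0 3 0" --pt "0 0 0 3 0" --pt "0 0 0 3 0" --pt "0 0 0 1 0" --pt "0 0 0 0 0" --pt "0 0 0 0 0"

```text
time: 35.55
tool_pos: [0.5211, 0.0225, 0.212]
ee_rot: [2.787, 1.569, 0.314]
wrist_force: [0.4, 0.6, 0.4]
width: 0.0942
```

Run:
```python
from h import *
np.set_printoptions(precision=4,suppress=True)
p,R,o=tool();print(p,R,o['width'],o['wrist_force'])
S,D,W=snap('scene','s15'),snap('side','d15'),snap('wrist','w15')
for k in blobs(W,'red',(200,20,450,250),amin=100)[:2]:
        z=.101;r=cv2.minAreaRect(k);b=np.array([plane(W,q,z) for q in cv2.boxPoints(r)])
        print(cen(k),cv2.contourArea(k),plane(W,cen(k),z),[ (np.linalg.norm(e),np.degrees(np.arctan2(e[1],e[0]))) for e in (b[1]-b[0],b[2]-b[1])])
k=blobs(W,'blue',(200,0,450,300),amin=1000)[0]; e=cv2.fitEllipse(cv2.convexHull(k));print('blue',cv2.boundingRect(k),e,plane(W,e[0],.015))
x,y=blobs(S,'red',(255,200,295,262),smin=80),blobs(D,'red',(290,170,335,242),smin=80)
print('red tri',tri([ray(S,cen(x[0])),ray(D,cen(y[0]))]),[cen(i) for i in x+y])
```

```text
[0.5211 0.0225 0.212 ] [[ 0.0014  0.6198 -0.7847]
 [ 0.0005 -0.7847 -0.6198]
 [-1.      0.0005 -0.0014]] 0.09423788263072902 [0.37   0.6237 0.3923]
[313.034  83.973] 1141.5 [0.5988 0.0837 0.101 ] [(np.float64(0.01499126614511414), np.float64(-51.68193413889412)), (np.float64(0.028740765892035204), np.float64(-141.25500162097578))]
blue (249, 23, 130, 137) ((313.4990234375, 91.06554412841797), (130.3437957763672, 137.06553649902344), 0.05521959438920021) [0.6004 0.0846 0.015 ]
red tri (array([0.5992, 0.0806, 0.0999]), [np.float64(0.0002815896219471773), np.float64(0.0002815896219471259)]) [array([272.6034, 220.2447]), array([310.0566, 191.8302])]
```

View pics/w15.png

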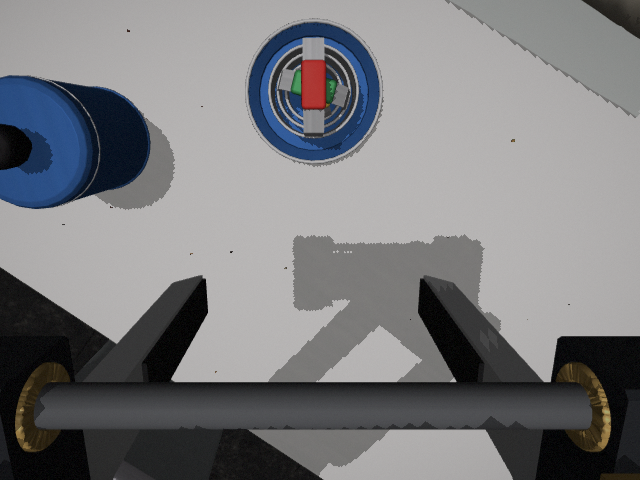

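The wrist view shows all three concentric in the base: red (313,84), green (315,88), base centre (313,91). The triangulated red top is 0.100. That was the 16th picture viewed, so from here I check with numbers only. Next I put the wrist camera over the cover to measure the knob.

>>> carry_out --pt "0 0 -2.3 0.2 0" --pt "0 0 -2.3 0.2 0" --pt "0 0 -2.3 0.2 0" --pt "0 0 -2.3 0.2 0" --pt "0 0 -2.3 0.2 0" --pt "0 0 -2.3 0.2 0" --pt "0 0 -2.3 0.2 0" --pt "0 0 -2.2 0.2 0" --pt "0 0 0 0 0" --pt "0 0 0 0 0"

```text
time: 36.7
tool_pos: [0.3948, 0.1562, 0.2115]
ee_rot: [1.749, 1.57, -0.723]
wrist_force: [0.8, -1.0, -0.4]
width: 0.0941
```

```bash
cat > knob.py <<'E'
from h import *
np.set_printoptions(precision=4,suppress=True)
def dark(s,hull):
    im=s['image'].astype(int);m=((im.max(2)<70)&(im[:,:,2]-im[:,:,0]<18)).astype(np.uint8)
    k=np.zeros_like(m);cv2.fillConvexPoly(k,hull,1);m*=k
    m=cv2.morphologyEx(m,cv2.MORPH_OPEN,np.ones((3,3),np.uint8))
    cs,_=cv2.findContours(m,cv2.RETR_EXTERNAL,cv2.CHAIN_APPROX_NONE)
    return sorted(cs,key=cv2.contourArea)[::-1][:3]
E
python3 - <<'E'
from knob import *
p,R,o=tool();print(p)
S,D,W=snap('scene','s16'),snap('side','d16'),snap('wrist','w16')
b=[k for k in blobs(W,'blue',smin=90,vmin=20,amin=1000)]
for k in b: print(cv2.boundingRect(k),cv2.contourArea(k))
hull=cv2.convexHull(b[0])
for c in dark(W,hull):
    if cv2.contourArea(c)>30:print('dark',cv2.boundingRect(c),cv2.contourArea(c),cen(c),'z.137',plane(W,cen(c),.137),'z.125',plane(W,cen(c),.125),cv2.minEnclosingCircle(c))
# lid flat top: bright blue
hsv=cv2.cvtColor(W['image'],cv2.COLOR_RGB2HSV);x,y,w,h=cv2.boundingRect(b[0])
print('V hist',np.histogram(hsv[y:y+h,x:x+w,2],8,(0,255))[0])
for vm in(90,120):
    k=blobs(W,'blue',(x,y,x+w,y+h),vmin=vm)
    if k: e=cv2.fitEllipse(cv2.convexHull(k[0]));print(vm,e,plane(W,e[0],.107))
# scene/side bright top
for n,s,r in(('S',S,(170,205,230,275)),('D',D,(205,145,270,220))):
    for vm in(90,120):
        k=blobs(s,'blue',r,vmin=vm)
        if k:e=cv2.fitEllipse(cv2.convexHull(k[0]));print(n,vm,cv2.boundingRect(k[0]),e,plane(s,e[0],.107))
E
```

```text
[0.3948 0.1562 0.2115]
(239, 47, 132, 138) 14003.5
(471, 0, 117, 140) 4908.5
dark (281, 94, 46, 48) 1667.5 [303.8233 117.1427] z.137 [0.4532 0.2076 0.137 ] z.125 [0.4532 0.2079 0.125 ] ((303.93408203125, 117.27484893798828), 24.049209594726562)
V hist [ 622  558  934 1002 3096 9016 2988    0]
90 ((304.4833984375, 114.93157196044922), (131.62570190429688, 135.78529357910156), 5.989629745483398) [0.4545 0.2088 0.107 ]
120 ((304.3946533203125, 115.0600357055664), (128.3623046875, 133.617919921875), 174.03257751464844) [0.4544 0.2088 0.107 ]
S 90 (180, 221, 33, 22) ((195.6605682373047, 230.76698303222656), (23.31167984008789, 33.66831970214844), 76.13404846191406) [0.4498 0.2009 0.107 ]
S 120 (180, 221, 33, 21) ((195.65248107910156, 230.1129608154297), (21.96282958984375, 33.434776306152344), 77.00242614746094) [0.4512 0.2026 0.107 ]
D 90 (221, 159, 36, 20) ((238.58839416503906, 168.47988891601562), (19.588823318481445, 35.33367156982422), 83.74398040771484) [0.4532 0.1978 0.107 ]
D 120 (221, 159, 36, 19) ((238.51185607910156, 167.88153076171875), (18.28426170349121, 34.80043411254883), 83.79847717285156) [0.4533 0.2003 0.107 ]
```

The wrist camera puts the knob and lid centre at (0.454, 0.208). The lid diameter comes out at 86 mm, and the earlier two-view knob height was 0.123, both consistent with the text. Grasping the knob.

>>> carry_out --pt "0 0 -0.1 -2 0" --pt "0 0 -0.1 -2 0" --pt "0 0 -0.1 -2 0" --pt "0 0 -0.1 -1.9 0" --pt "0 0 0 0 0" --pt "0.3 2 0 0 0" --pt "0.3 2.5 0 0 0" --pt "0.3 2.5 0 0 0" --pt "0.3 1.5 0 0 0" --pt "0.3 1 0 0 0" --pt "0.3 0.2 0 0 0" --pt "0.3 0 0 0 0"

```text
time: 38.05
tool_pos: [0.4542, 0.2076, 0.1149]
ee_rot: [2.469, 1.57, -0.004]
wrist_force: [-0.6, 0.2, -0.3]
width: 0.0655
```

>>> carry_out --pt "1 0 0 0 0" --pt "1 0 0 0 0" --pt "1 0 0 0 0" --pt "1 0 0 0 0" --pt "1 0 0 0 0" --pt "1 0 0 0 0" --pt "1 0 0 0 0" --pt "1 0 0 0 0" --pt "1 0 0 0 0"

```text
time: 38.95
tool_pos: [0.454, 0.208, 0.1146]
ee_rot: [-2.829, 1.571, 0.981]
wrist_force: [-0.9, 0.6, 1.4]
width: 0.0263
```

>>> carry_out --pt "1 -0.3 0 0 0" --pt "1 -0.7 0 0 0" --pt "1 -1 0 0 0" --pt "1 0 0 0 0" --pt "1 0 0 0 0"

```text
time: 39.45
tool_pos: [0.4544, 0.208, 0.1352]
ee_rot: [2.714, 1.569, 0.241]
wrist_force: [0.5, 0.6, -1.7]
width: 0.0262
```

Run:
```python
from knob import *
p,R,o=tool();print(p,o['width'],o['wrist_force'])
S0={'image':cv2.imread('pics/s16.png')[:,:,::-1]};D0={'image':cv2.imread('pics/d16.png')[:,:,::-1]}
S,D=snap('scene','s17'),snap('side','d17')
for n,s,r in(('S0',S0,(170,195,230,275)),('S',S,(170,195,230,275)),('D0',D0,(205,140,270,220)),('D',D,(205,140,270,220))):
    k=blobs(s,'blue',r,smin=90,vmin=20);print(n,cv2.boundingRect(k[0]))
```

```text
[0.4544 0.208  0.1352] 0.026193072148871753 [ 0.4555  0.5844 -1.7388]
S0 (180, 218, 34, 27)
S (178, 214, 34, 26)
D0 (224, 180, 31, 34)
D (222, 171, 37, 36)
```

The cover is held and rising (about 1.7 N). Lifting it clear and taking it over the nest.

>>> carry_out --pt "1 -1.5 0 0 0" --pt "1 -2 0 0 0" --pt "1 -2.5 0 0 0" --pt "1 -2.5 0 0 0" --pt "1 -2.2 0 0 0" --pt "1 0 0 0 0" --pt "1 0 2 -0.4 0" --pt "1 0 2.1 -0.4 0" --pt "1 0 2.1 -0.4 0" --pt "1 0 2.1 -0.4 0" --pt "1 0 2.1 -0.4 0" --pt "1 0 2.1 -0.4 0" --pt "1 0 2.1 -0.4 0" --pt "1 0 2.1 -0.4 0" --pt "1 0 2 -0.5 0" --pt "1 0 0 0 0" --pt "1 0 0 0 0" --pt "1 0 0 0 0"

```text
time: 41.35
tool_pos: [0.5981, 0.0847, 0.2407]
ee_rot: [-0.863, 1.569, 2.948]
wrist_force: [0.4, 0.0, -0.8]
width: 0.0259
```

Run:
```python
from knob import *
p,R,o=tool();print(p,o['width'],o['wrist_force'],o['wrist_torque'])
d=np.array([.5993,.0845,p[2]])-p;print(R.T@d*100)
S,D=snap('scene','s18'),snap('side','d18')
# tilt/position check: lower edge extents of hanging cover
for n,s,r in(('S',S,(235,150,315,265)),('D',D,(265,120,350,245))):
    for k in blobs(s,'blue',r,smin=90,vmin=20)[:3]:print(n,cv2.boundingRect(k),cv2.contourArea(k),cen(k))
    P=s['pose'];K=s['camera_matrix']
    for z in(p[2]-.0076,p[2]-.1146,.015):
        for ax in(np.array([.6,.085,z]),):
            q=P[:3,:3].T@(ax-P[:3,3]);print('  pred axis',z,K[0,0]*q[0]/-q[2]+K[0,2],-K[1,1]*q[1]/-q[2]+K[1,2])
# side profile of the cover: mid column per row
    hsv=cv2.cvtColor(s['image'],cv2.COLOR_RGB2HSV);m=cv2.inRange(hsv,(95,60,15),(135,255,255))
    for y in range(r[1],r[3],12):
        xs=np.where(m[y,r[0]:r[2]])[0]+r[0]
        if len(xs):print('   row',y,xs.min(),xs.max(),(xs.min()+xs.max())/2)
```

```text
[0.5981 0.0847 0.2407] 0.025941056766514904 [ 0.3862  0.0093 -0.7628] [ 0.0334  0.0773 -0.0025]
[-0.0002  0.0905 -0.0839]
S (250, 172, 35, 25) 508.0 [267.0194 186.0062]
S (256, 230, 39, 28) 205.0 [275.5358 245.252 ]
S (259, 197, 21, 22) 85.5 [268.7407 202.1092]
  pred axis 0.23309657917967036 266.4472680051475 179.48413473130063
  pred axis 0.12609657917967038 270.6260151074473 212.12394639976168
  pred axis 0.015 274.37789579900794 241.42954355056244
   row 174 277 281 279.0
   row 186 250 284 267.0
   row 198 252 285 268.5
   row 210 254 287 270.5
   row 222 258 281 269.5
   row 234 260 292 276.0
   row 246 256 294 275.0
   row 258 268 281 274.5
D (288, 131, 41, 61) 1918.5 [308.1008 162.0996]
D (318, 212, 16, 23) 102.5 [328.7285 222.3317]
D (289, 213, 15, 22) 101.0 [293.2822 223.3102]
  pred axis 0.23309657917967036 308.23630616081016 137.2717787839972
  pred axis 0.12609657917967038 309.7669017866159 180.71545983897232
  pred axis 0.015 311.1671892792936 220.46053828524083
   row 132 293 323 308.0
   row 144 288 327 307.5
   row 156 289 338 313.5
   row 168 290 328 309.0
   row 180 290 328 309.0
   row 192 305 313 309.0
   row 216 291 332 311.5
   row 228 290 331 310.5
```

The hanging cover's axis matches the prediction within about 1 px in both views, vertical and centred. Lowering it in stages, with force checks.

>>> carry_out --pt "1 1 0.1 -0.1 0" --pt "1 1.2 0 0 0" --pt "1 1.2 0 0 0" --pt "1 1.2 0 0 0" --pt "1 1 0 0 0" --pt "1 1 0 0 0" --pt "1 1 0 0 0" --pt "1 0.8 0 0 0" --pt "1 0.5 0 0 0" --pt "1 0.5 0 0 0" --pt "1 0.5 0 0 0" --pt "1 0.5 0 0 0" --pt "1 0 0 0 0" --pt "1 0 0 0 0"

```text
time: 42.85
tool_pos: [0.6003, 0.0839, 0.1375]
ee_rot: [2.185, 1.571, -0.288]
wrist_force: [0.4, -0.9, -1.7]
width: 0.0255
```

>>> carry_out --pt "1 0.5 0 0 0" --pt "1 0.4 0 0 0" --pt "1 0.3 0 0 0" --pt "1 0.2 0 0 0" --pt "1 0.2 0 0 0" --pt "1 0.1 0 0 0" --pt "1 0 0 0 0" --pt "1 0 0 0 0"

```text
time: 43.65
tool_pos: [0.6004, 0.0839, 0.1206]
ee_rot: [2.475, 1.57, 0.002]
wrist_force: [-0.3, -0.4, -1.6]
width: 0.0259
```

>>> carry_out --pt "1 0.1 0 0 0" --pt "1 0.1 0 0 0" --pt "1 0.1 0 0 0" --pt "1 0 0 0 0" --pt "1 0 0 0 0"

```text
time: 44.15
tool_pos: [0.6004, 0.084, 0.1177]
ee_rot: [2.637, 1.57, 0.164]
wrist_force: [-0.1, 0.1, -0.0]
width: 0.026
```

The weight has gone off the wrist, so the cover is standing on the floor. Release, rise and back off for a check.

>>> carry_out --pt "0.8 0 0 0 0" --pt "0.5 0 0 0 0" --pt "0.3 0 0 0 0" --pt "0.3 0 0 0 0" --pt "0.3 0 0 0 0" --pt "0.3 -1 0 0 0" --pt "0.3 -2.5 0 0 0" --pt "0 -3 0 0 0" --pt "0 -3 0 0 0" --pt "0 -1 0 0 0" --pt "0 0 0 2.5 0" --pt "0 0 0 2.5 0" --pt "0 0 0 2.5 0" --pt "0 0 0 2 0" --pt "0 0 0 0 0" --pt "0 0 0 0 0"

```text
time: 45.75
tool_pos: [0.5259, 0.0251, 0.2224]
ee_rot: [-3.009, 1.57, 0.801]
wrist_force: [0.9, -0.4, 0.4]
width: 0.0942
```

Run:
```python
from knob import *
p,R,o=tool();print(p,o['width'],o['wrist_force'])
S,D,W=snap('scene','s19'),snap('side','d19'),snap('wrist','w19')
b=blobs(W,'blue',smin=90,vmin=20,amin=1000)
for k in b: print(cv2.boundingRect(k),cv2.contourArea(k))
for c in dark(W,cv2.convexHull(b[0])):
    if cv2.contourArea(c)>300:print('knob',cv2.boundingRect(c),cen(c),plane(W,cen(c),.140))
x,y,w,h=cv2.boundingRect(b[0])
k=blobs(W,'blue',(x,y,x+w,y+h),vmin=120)
for q in k[:2]:
    e=cv2.fitEllipse(cv2.convexHull(q));print('bright',cv2.boundingRect(q),e,'z.11',plane(W,e[0],.110))
def prj(s,X):
    q=s['pose'][:3,:3].T@(np.array(X)-s['pose'][:3,3]);K=s['camera_matrix'];return np.array([K[0,0]*q[0]/-q[2]+K[0,2],K[1,1]*q[1]/q[2]+K[1,2]])
# knob by two views, plus whole knob offset vs earlier standing cover
pts=[]
for n,s,r in(('S',S,(225,170,315,265)),('D',D,(265,120,350,245))):
    k=max(blobs(s,'blue',r,smin=90,vmin=20),key=cv2.contourArea);xx,yy,ww,hh=cv2.boundingRect(k)
    hull=np.array([[xx,yy-18],[xx+ww,yy-18],[xx+ww,yy+hh//2],[xx,yy+hh//2]])
    ds=dark(s,hull);print(n,(xx,yy,ww,hh),[(cen(c),cv2.boundingRect(c)) for c in ds if cv2.contourArea(c)>8],'pred knob',prj(s,(.6,.0845,.126)))
    if ds: pts.append(ray(s,cen(ds[0])))
    hsv=cv2.cvtColor(s['image'],cv2.COLOR_RGB2HSV);m=cv2.inRange(hsv,(95,60,15),(135,255,255))
    for row in range(yy,r[3],8):
        xs=np.where(m[row,r[0]:r[2]])[0]+r[0]
        if len(xs):print('  ',row,xs.min(),xs.max(),(xs.min()+xs.max())/2,end=';')
    print([ (z,prj(s,(.6,.0845,z))) for z in(.02,.06,.11)])
if len(pts)==2: print('knob tri',tri(pts))
```

```text
[0.5259 0.0251 0.2224] 0.09419788845774578 [ 0.9097 -0.3771  0.3638]
(247, 23, 131, 143) 14494.5
knob (290, 66, 46, 48) [312.4072  89.7709] [0.5992 0.0833 0.14  ]
bright (250, 25, 121, 128) ((311.17041015625, 88.21385192871094), (121.71923065185547, 127.15888214111328), 7.607415199279785) z.11 [0.6012 0.0859 0.11  ]
S (257, 207, 32, 26) [(array([271.598 , 212.2263]), (267, 207, 10, 12))] pred knob [270.7756 212.2381]
   207 276 279 277.5;   215 258 288 273.0;   223 257 288 272.5;   231 258 289 273.5;   239 257 294 275.5;   247 256 293 274.5;   255 264 284 274.0;[(0.02, array([274.3572, 240.2837])), (0.06, array([273.0626, 230.1462])), (0.11, array([271.3483, 216.7226]))]
D (289, 203, 38, 32) [(array([310.    , 186.4314]), (307, 185, 7, 4))] pred knob [309.8113 180.8802]
   203 293 328 310.5;   211 293 328 310.5;   219 289 333 311.0;   227 290 332 311.0;   235 303 317 310.0;[(0.02, array([311.1489, 218.9078])), (0.06, array([310.6628, 205.0871])), (0.11, array([310.0237, 186.9173]))]
knob tri (array([0.6029, 0.0859, 0.1155]), [np.float64(0.005252637262780572), np.float64(0.005252637262780534)])
```

The wrist puts knob and lid at (0.600, 0.0845), and the scene knob pixel matches prediction. The side knob mask was clipped, so I re-read it once and also check the bystanders.

Run:
```python
from knob import *
S,D=snap('scene','s20'),snap('side','d20')
pts=[]
for s,r in((S,(255,198,290,222)),(D,(296,168,324,192))):
    x0,y0,x1,y1=r;ds=dark(s,np.array([[x0,y0],[x1,y0],[x1,y1],[x0,y1]]))
    print([(cen(c),cv2.boundingRect(c)) for c in ds if cv2.contourArea(c)>8]);pts.append(ray(s,cen(ds[0])))
print('knob',tri(pts))
for n,s,rs in(('scene',S,[(388,235,408,270),(385,315,442,370)]),('side',D,[(403,270,430,312),(303,352,375,422),(335,84,370,190)])):
    o=cv2.imread(f'pics/{n}0.png')[:,:,::-1].astype(int)
    for x0,y0,x1,y1 in rs: print(n,(x0,y0),np.abs(s['image'][y0:y1,x0:x1].astype(int)-o[y0:y1,x0:x1]).mean())
```

```text
[(array([271.598 , 212.2263]), (267, 207, 10, 12))]
[(array([309.9591, 181.1121]), (305, 175, 11, 14))]
knob (array([0.5999, 0.0814, 0.1277]), [np.float64(0.00021649049944286313), np.float64(0.00021649049944272232)])
scene (388, 235) 1.9995238095238095
scene (385, 315) 2.0422115895800106
side (403, 270) 2.749559082892416
side (303, 352) 2.479563492063492
side (335, 84) 3.7328840970350403
```

Run:
```python
from knob import *
S,D=snap('scene'),snap('side')
pts=[]
for s,f,r in((S,'s16',(178,208,212,236)),(D,'d16',(222,148,254,176))):
    s=dict(s,image=cv2.imread(f'pics/{f}.png')[:,:,::-1])
    x0,y0,x1,y1=r;ds=dark(s,np.array([[x0,y0],[x1,y0],[x1,y1],[x0,y1]]))
    print([(cen(c),cv2.boundingRect(c)) for c in ds if cv2.contourArea(c)>8]);pts.append(ray(s,cen(ds[0])))
print(tri(pts))
from bench import robot;print(robot.get_obs()['qvel'].max())
```

```text
[(array([193.9004, 224.0894]), (189, 219, 10, 12))]
[(array([237.3451, 160.1448]), (232, 154, 11, 14))]
(array([0.4532, 0.2055, 0.1249]), [np.float64(0.00010616680307819513), np.float64(0.00010616680307809515)])
0.004064532558056828
```

The knob stood at 0.1249 on the table and is now at 0.1277. That is 2.8 mm higher, which is the 3 mm floor, so the cover is fully down. Handing in.

```bash
python3 -c "
from bench import robot
print(robot.close_job())"
```

```text
the job is handed in; nothing more can be done
None
```

The three cutters are nested in the tin with the cover on, and I handed the job in at about 46 s. I lifted the large cutter off alone and set it aside. Then I put small, medium and large in turn on the base, with the cover over them.

**What the last checks showed**
- **Cutters:** the green and red grip tops measured 0.078 m and 0.100 m (0.079 and 0.101 m if fully down). All three were within about 2 mm of the base's centre before the cover went on. I couldn't see them afterwards.
- **Cover:** its knob is 2.8 mm higher than when it stood on the table, matching the 3 mm floor. It is centred within about 2 mm by the wrist camera, and its weight was off the wrist before I let go.
- **Bystanders:** the oil bottle, ramekin and salt shaker look unchanged from the first pictures in the spots I compared. The arm was clear of everything.

**What failed or disagreed**
- **First grip:** the first grip on the red handle slipped because the lift began before the fingers had closed. I lowered it and gripped again, and the medium cutter stayed down.
- **Cameras:** the scene and side cameras read y about 3 mm lower than the wrist camera. I followed the wrist camera, which agreed with the tool position.
- **Cover reading:** one side-view knob reading was spoiled by a clipped mask, so I took it again.

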